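# Pack two pendant-making kits

## Task

Pack two pendant-making kits from the stock on the cutting mat: the lilac-lined box with three compartments gets the jar of rose beads, the gold tin and the bottle of resin, and the white-lined box with two compartments gets the jar of blue beads and the silver tin. Stand one thing upright on the floor of each compartment, in whichever compartment of its box you like. Leave the jar of yellow beads and the black tin standing where they are in the stock.

Things in the scene. Friction and masses are not known exactly. Their poses are not given: they have to be found in the camera images.
- jar_rose_center (a point): Clear screw-top bead jar full of rose-pink beads, standing; white lid rim with a window on top through which the rose-pink beads are seen. Round, 46 mm diameter, 52 mm high, about 70 g. The point is its centre, 26 mm above its underside; z is up along its axis.
- jar_blue_center (a point): Clear screw-top bead jar full of blue beads, standing; white lid rim with a window on top through which the blue beads are seen. Round, 46 mm diameter, 52 mm high, about 70 g. The point is its centre, 26 mm above its underside; z is up along its axis.
- jar_yellow_center (a point): Clear screw-top bead jar full of yellow beads, standing; white lid rim with a window on top through which the yellow beads are seen. Round, 46 mm diameter, 52 mm high, about 70 g. The point is its centre, 26 mm above its underside; z is up along its axis. It stays in the stock.
- tin_gold_center (a point): Round gold-coloured metal tin with a slip lid (jewellery findings), lying flat on its base. 48 mm diameter, 28 mm high, about 60 g. The point is its centre, 14 mm above its underside; z is up along its axis.
- tin_silver_center (a point): Round silver-coloured metal tin with a slip lid (jewellery findings), lying flat on its base. 48 mm diameter, 28 mm high, about 60 g. The point is its centre, 14 mm above its underside; z is up along its axis.
- tin_black_center (a point): Round black metal tin with a slip lid (jewellery findings), lying flat on its base. 48 mm diameter, 28 mm high, about 60 g. The point is its centre, 14 mm above its underside; z is up along its axis. It stays in the stock.
- resin_bottle_center (a point): Black squeeze bottle of resin with a pale label band and an orange pointed cap, standing. Round: body 38 mm diameter up to 38 mm high, then a shoulder and a 20 mm cap; 62 mm high in all, about 60 g. The point is its centre, 31 mm above its underside; z is up along its axis.
- box_three: Open kraft-card box base lined in lilac paper, 3 compartments in a row along its y axis. It does not move. Outside 222 mm (y) x 126 mm (x) x 28 mm high, card 3 mm thick. Each compartment is 70 mm (along y) x 120 mm (along x) inside, their centres at y = -73, 0 and 73 mm, x = 0; the inner floor is 3 mm above the box's underside; the dividers are 25 mm high. The origin is the centre of the underside, z is up; the box stands on the 3 mm thick cutting mat.
- box_two: Open kraft-card box base lined in white paper, 2 compartments in a row along its y axis. It does not move. Outside 149 mm (y) x 126 mm (x) x 28 mm high, card 3 mm thick. Each compartment is 70 mm (along y) x 120 mm (along x) inside, their centres at y = -36.5 and 36.5 mm, x = 0; the inner floor is 3 mm above the box's underside; the dividers are 25 mm high. The origin is the centre of the underside, z is up; the box stands on the 3 mm thick cutting mat.
Mind the look-alikes: they are no part of the job. What is shaped like the part that bears jar_rose_center but green is not meant.

How it is judged:
At the end, for the whole second after the job is handed in: Each named thing stands in its own compartment of the named box: within 18 mm of the middle across, 42 mm along, on the floor within 5 mm, tilt under 0.12 rad, at rest. The yellow jar and black tin are upright, at rest, within 25 mm of their starts (x of jar_rose_center in the frame of box_three between -0.042 and 0.042 m and z of jar_rose_center in the frame of box_three between 0.024 and 0.034 m and angle between each of jar_rose_center, tin_gold_center, resin_bottle_center, jar_blue_center, tin_silver_center, jar_yellow_center, tin_black_center's own z axis and vertical below 0.12 rad and linear speed of each of jar_rose, tin_gold, resin_bottle, jar_blue, tin_silver, jar_yellow, tin_black below 0.02 m/s and x of tin_gold_center in the frame of box_three between -0.042 and 0.042 m and z of tin_gold_center in the frame of box_three between 0.012 and 0.022 m and x of resin_bottle_center in the frame of box_three between -0.042 and 0.042 m and z of resin_bottle_center in the frame of box_three between 0.029 and 0.039 m and (y of jar_rose_center in the frame of box_three between -0.091 and -0.055 m or y of tin_gold_center in the frame of box_three between -0.091 and -0.055 m or y of resin_bottle_center in the frame of box_three between -0.091 and -0.055 m) and (y of jar_rose_center in the frame of box_three between -0.018 and 0.018 m or y of tin_gold_center in the frame of box_three between -0.018 and 0.018 m or y of resin_bottle_center in the frame of box_three between -0.018 and 0.018 m) and (y of jar_rose_center in the frame of box_three between 0.055 and 0.091 m or y of tin_gold_center in the frame of box_three between 0.055 and 0.091 m or y of resin_bottle_center in the frame of box_three between 0.055 and 0.091 m) and x of jar_blue_center in the frame of box_two between -0.042 and 0.042 m and z of jar_blue_center in the frame of box_two between 0.024 and 0.034 m and x of tin_silver_center in the frame of box_two between -0.042 and 0.042 m and z of tin_silver_center in the frame of box_two between 0.012 and 0.022 m and (y of jar_blue_center in the frame of box_two between -0.0545 and -0.0185 m or y of tin_silver_center in the frame of box_two between -0.0545 and -0.0185 m) and (y of jar_blue_center in the frame of box_two between 0.0185 and 0.0545 m or y of tin_silver_center in the frame of box_two between 0.0185 and 0.0545 m) and distance of each of jar_yellow_center, tin_black_center from where it was at the start of the episode below 0.025 m); the robot touches nothing.
It also fails if it takes over 104 s, if anything falls off the work surface, if the arm or the gripper's body presses on something with over 40 N, if the wrist force passes 120 N, or if a joint passes its speed limit or range.

## Robot

A 6-joint arm with a two-finger parallel gripper is mounted at the origin on the work surface. World frame = base frame: x ahead of the robot, y to its left, z up, the work surface at z = 0. Lengths are in m, angles in rad, forces in N, time in s.
With the tool pointing down it reaches from about 0.35 to 0.975 m from the base axis. Payload 17.4 kg.
Tool frame: the origin (TCP) lies on the centre line of the jaws, within the pads' length; the fingertips stand 8 mm ahead of it and the grasp point (between the pads) lies 11 mm behind it; z points along the fingers, y is the line along which they close (so a half turn about z gives the same grasp; the last joint's range is limited). The gripper opens to 85 mm and grips with 20 to 120 N. Pads are 22 mm wide; open, the fingers measure 114 mm over their backs; the gripper's body (76 mm by 85 mm) begins 54 mm behind the grasp point. The pads swing forward as they close: fully open they stand 13 mm farther back than shut.
Start: joints at [-1.265, 0.116, 1.442, -0, 1.584, -0.038], TCP at [0.228, -0.636, 0.201] pointing down, gripper open.
Joint ranges: [-2.83, 2.83], [-0.83, 2.19], [0.07, 2.5], [-1.14, 4.28], [0.01, 3], [-2.97, 2.97]. Speed limits (rad/s): [1.89, 1.89, 2.22, 3.14, 3.14, 3.14].

## Interface

Orientations are given as a 3x3 rotation matrix whose columns are the frame's x, y, z axes.
In Python, from plant import robot gives the robot as it stands.
- The arm moves only by the shell command python3 -m inch 'ROWS' [FORCE]. ROWS is JSON, a list that holds one entry, the list of rows, each a list of 5 numbers: the shift along the tool's x, y, z in m, then the turn about the tool's z in rad, then the opening in per cent of the stroke, from 0 (shut) to 100 (fully open). In form: [[[tx, ty, tz, spin, gripper], ...]]. A call has 1 to 20 rows; each row shifts and turns the commanded pose from where the row before left it, along the tool's axes as they then stand; what a row does not reach is not made up. A row lasts 1/10 s, in which the tool goes at most 50 mm and 8.59 degrees, less where a joint would pass 70% of its speed; a pose out of reach is approached as far as the arm can. A call is refused whole if a number of a shift passes 0.05 or a number of a turn 0.15, either way. A call with a gripper value outside its range is refused whole. The fingers move at their own pace and stop on an object; FORCE is the grip in N (left out, the last holds). Time passes only in rows, so rows that do not move let the fingers close. It gives the time, the measured TCP pose, the force, the opening and the grip force at its end, in the units of the state.
- robot.get_state(): the state, without advancing time (a new reading comes with each control period).
- robot.read_camera(name): name is "scene" or "top" or "wrist"; returns a dict with "pixels" (420x560x3 uint8, blue, green, red), "intrinsics" (3x3 intrinsics, pixels), "extrinsics" (4x4, takes a point from world to camera coordinates). Camera axes: x right, y up, looking along -z (the intrinsics and any distortion apply to the point x, -y, -z); pixel columns grow to the right and rows downward; lengths in m; the calibration is good to about 2 mm. A picture is of the moment at which its call begins. There is no depth.
- robot.job_done(): hands the job in; it is judged then, once.
Trained networks look in a picture, given as the dict that the camera call returned (one of the last four; its "shot" number tells which), for a name from the list of things; names that differ only in an ending like _2 or _b are one class to them, and where a whole thing is asked for, a point or a joint stands for the part that bears it (a point fixed in the world has none). Each returns a list of dicts, best first, with "conf" (0 to 1); they miss things now and then, are a little off and sometimes report something else, mostly with a low value. They report only what shows in the picture. A call takes as long as a camera call. They do not tell look-alikes from the thing itself.
- robot.look_for(picture, query): "location" ([column, row] as shares, 0 to 1, of the picture: columns of its width, rows of its height, amid what is visible of it).
- robot.trace(picture, query): "mask" (420x560 bool, what is visible of it) and "location" ([column, row] as shares, 0 to 1, of the picture: columns of its width, rows of its height, amid what is visible of it).
The state is a dict: "t": time; "q": joint angles; "joint_vel": joint speeds; "joint_efforts": joint torques, N m; "position": TCP position; "ee_rot": TCP orientation; "contact_force": force on the tool from outside, world axes, zero at the start; "torque": the same for the moment, N m; "opening": opening from 0.0 (shut) to 1.0 (fully open); "grip_force": force on a finger pad.
Only numpy, scipy, OpenCV 4.12 (cv2) and the standard library are available. Lean on these libraries where they do the work, as an engineer would, in place of code of your own. Each camera call takes 0.05 s, during which the arm holds its last target. There are 200 camera calls.

## Working session

There is one attempt and no reset: what is moved stays moved. The work goes in short steps, Python scripts to look and compute and a shell command to move; the robot and the scene stay as the last step left them, time stands still between calls to the robot, and variables do not carry over. Pictures are saved under pics/ and viewed, at most 14 in all, crops included, and the job is handed in when it is done.

```bash
mkdir -p pics; ls
python3 - <<'E'
from plant import robot
import cv2,numpy as np
s=robot.get_state();print(s['t'],s['position'],s['ee_rot'],s['opening'])
for n in("top","scene"):
    p=robot.read_camera(n);cv2.imwrite(f"pics/{n}0.png",p["pixels"]);print(p["intrinsics"],p["extrinsics"],[k for k in p])
    for q in["jar_rose_center","jar_blue_center","jar_yellow_center","tin_gold_center","tin_silver_center","tin_black_center","resin_bottle_center","box_three","box_two"]:
        print(q,[(round(d["conf"],2),round(d["location"][0]*560),round(d["location"][1]*420)) for d in robot.look_for(p,q)][:5])
E
```

```text
pics
0.0 [ 0.22743804 -0.63527979  0.19993616] [[ 9.41492778e-01  3.37033012e-01 -3.12154933e-04]
 [ 3.37033144e-01 -9.41492085e-01  1.14598919e-03]
 [ 9.23447876e-05 -1.18414710e-03 -9.99999295e-01]] 1.0022413291926557
[[484.20219231   0.         276.47094573]
 [  0.         484.20219231 214.58089993]
 [  0.           0.           1.        ]] [[-0.02064111 -0.99961279 -0.01866042 -0.08040555]
 [ 0.99445984 -0.02245171  0.10269154 -0.54625677]
 [-0.10307073 -0.01643738  0.9945382  -1.11751883]
 [ 0.          0.          0.          1.        ]] ['pixels', 'intrinsics', 'extrinsics', 'shot']
jar_rose_center [(0.94, 330, 165)]
jar_blue_center [(0.7, 266, 261)]
jar_yellow_center [(0.81, 206, 263)]
tin_gold_center [(0.8, 267, 161)]
tin_silver_center [(0.79, 205, 165)]
tin_black_center [(0.57, 148, 164)]
resin_bottle_center [(0.51, 240, 208)]
box_three [(0.42, 150, 165)]
box_two []
[[491.21226814   0.         281.83951124]
 [  0.         491.21226814 212.90248705]
 [  0.           0.           1.        ]] [[ 0.83036643  0.5571137  -0.01076642 -0.3924799 ]
 [-0.39619329  0.60388393  0.69163219  0.26061797]
 [ 0.39181944 -0.57004257  0.72216965 -1.44468161]
 [ 0.          0.          0.          1.        ]] ['pixels', 'intrinsics', 'extrinsics', 'shot']
jar_rose_center [(0.92, 140, 340), (0.75, 297, 267), (0.42, 391, 161)]
jar_blue_center [(0.7, 253, 186)]
jar_yellow_center [(0.93, 285, 153)]
tin_gold_center [(0.61, 338, 228)]
tin_silver_center [(0.91, 369, 190)]
tin_black_center [(0.69, 392, 162)]
resin_bottle_center [(0.82, 308, 191)]
box_three [(0.91, 343, 126)]
box_two [(0.91, 215, 262)]
```

View pics/top0.png

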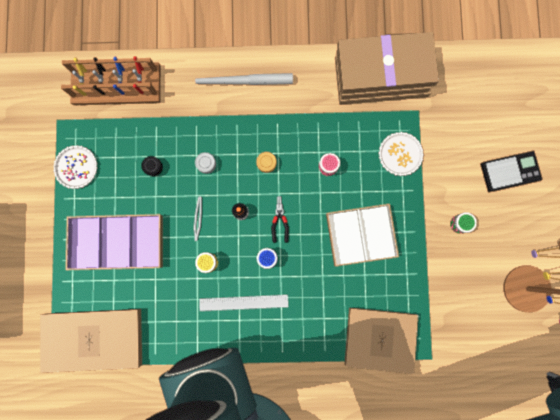

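View pics/scene0.png

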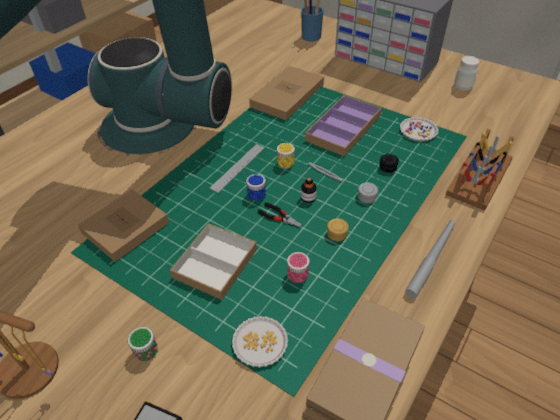

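```bash
cat > h.py <<'E'
from plant import robot
import cv2,numpy as np
def ray(p,uv,z):
    "pixel uv -> world point on plane z"
    K,E=p["intrinsics"],np.array(p["extrinsics"])
    d=np.linalg.inv(K)@[uv[0],uv[1],1]; d=E[:3,:3].T@(d*[1,-1,-1]); c=-E[:3,:3].T@E[:3,3]
    return c+d*(z-c[2])/d[2]
def proj(p,X):
    K,E=p["intrinsics"],np.array(p["extrinsics"]); c=E[:3,:3]@X+E[:3,3]; u=K@(c*[1,-1,-1]); return u[:2]/u[2]
E
python3 - <<'E'
from h import *
p=robot.read_camera("top");im=p["pixels"]
def crop(cx,cy,w,h,f): return cv2.resize(im[cy-h//2:cy+h//2,cx-w//2:cx+w//2],None,fx=f,fy=f,interpolation=cv2.INTER_CUBIC)
a=crop(114,242,110,70,5);cv2.imwrite("pics/b3.png",np.hstack([a,crop(466,222,40,70,5)]))
cv2.imwrite("pics/b2.png",np.hstack([crop(362,236,90,70,5),crop(330,165,60,70,5)]))
top={"jar_rose":.055,"jar_blue":.055,"jar_yellow":.055,"tin_gold":.031,"tin_silver":.031,"tin_black":.031,"resin_bottle":.065}
h={"jar":.055,"tin":.031,"res":.065}
for q,z in top.items():
    t=robot.trace(p,q+"_center")
    if not t: print(q,"none");continue
    m=t[0]["mask"];c,ax,an=cv2.fitEllipse(max(cv2.findContours(m.astype(np.uint8),0,2)[0],key=len))
    print(q,np.round(c,1),np.round(ax,1),m.sum(),"top",ray(p,c,z).round(4),"mid",ray(p,c,z/2).round(4))
E
```

```text
jar_rose [462.8 223.3] [19.7 25.3] 421 top [ 0.512  -0.5181  0.055 ] mid [ 0.5141 -0.5282  0.0275]
jar_blue [266.4 257.6] [19.5 20. ] 330 top [ 0.4431 -0.0676  0.055 ] mid [ 0.4435 -0.0666  0.0275]
jar_yellow [206.3 261.9] [19.8 21.5] 359 top [0.4363 0.0702 0.055 ] mid [0.4365 0.0747 0.0275]
tin_gold [265.8 161.8] [18.8 20.9] 330 top [ 0.6712 -0.0694  0.031 ] mid [ 0.6746 -0.0688  0.0155]
tin_silver [205.2 162.5] [18.8 20.4] 326 top [0.6729 0.0755 0.031 ] mid [0.6762 0.078  0.0155]
tin_black [151.4 166.1] [19.  20.5] 328 top [0.6675 0.2047 0.031 ] mid [0.6707 0.209  0.0155]
resin_bottle [240.1 211.2] [15.2 16.4] 217 top [ 0.5501 -0.0096  0.065 ] mid [ 0.5537 -0.0066  0.0325]
```

View pics/b3.png

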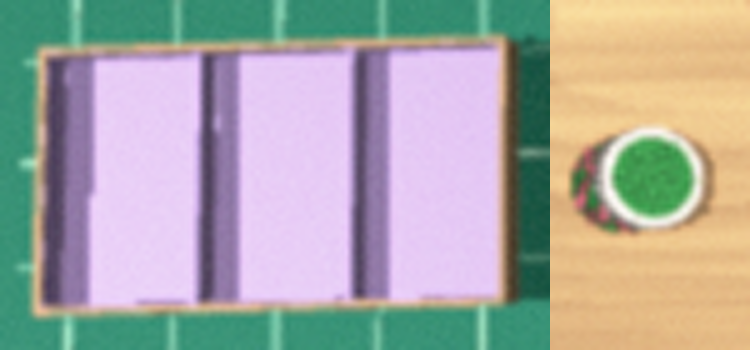

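View pics/b2.png

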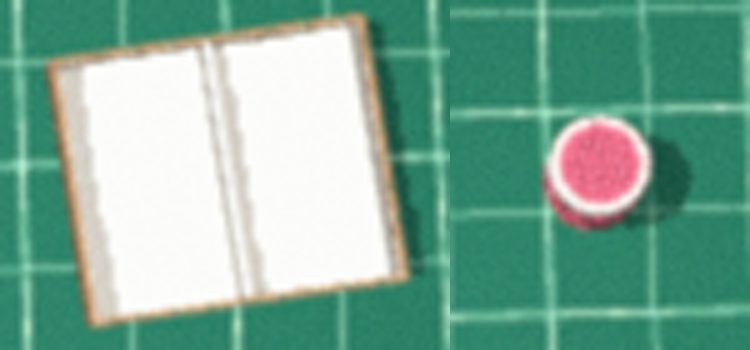

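```bash
cat > m.py <<'E'
from h import *
from scipy.optimize import least_squares
D={"jar_rose":(.023,.052),"jar_blue":(.023,.052),"jar_yellow":(.023,.052),"tin_gold":(.024,.028),"tin_silver":(.024,.028),"tin_black":(.024,.028),"resin_bottle":(.019,.062)}
def sil(p,q,xy,z0=.003):
    r,h=D[q];a=np.arange(0,6.3,.2);P=[]
    for z,rr in ([(0,r),(.038,r),(.042,.010),(h,.004)] if q[0]=="r" else [(0,r),(h,r)]):
        P+=[proj(p,np.array([xy[0]+rr*np.cos(t),xy[1]+rr*np.sin(t),z0+z])) for t in a]
    m=cv2.moments(cv2.convexHull(np.array(P,np.float32)));return np.array([m["m10"],m["m01"]])/m["m00"]
def locate(p,q,mask,z0=.003):
    r,c=np.nonzero(mask);uv=np.array([c.mean(),r.mean()])
    return least_squares(lambda v:sil(p,q,v,z0)-uv,ray(p,uv,.03)[:2]).x
E
python3 - <<'E'
from m import *
p=robot.read_camera("top");s=robot.read_camera("scene")
print("rose top",ray(p,(330,163),.055))
for q in D:
  for n,c in(("top",p),("scene",s)):
    for t in robot.trace(c,q+"_center")[:3]:
        if t["conf"]>.5: print(q,n,round(t["conf"],2),t["mask"].sum(),locate(c,q,t["mask"]).round(4))
for n,w,uv in(("three",.222,[(67,216.6),(160.4,214.6),(159.6,267.4),(66,270)]),("two",.149,[(326.4,213),(390,203.8),(398.6,256.6),(335.4,266.4)])):
    W=np.array([ray(p,u,.031)[:2] for u in uv]);L=np.array([(.063,w/2),(.063,-w/2),(-.063,-w/2),(-.063,w/2)])
    R=lambda a:np.array([[np.cos(a),-np.sin(a)],[np.sin(a),np.cos(a)]])
    f=least_squares(lambda v:(L@R(v[2]).T+v[:2]-W).ravel(),[*W.mean(0),0]);print(n,f.x.round(4),"deg",np.degrees(f.x[2]),f.fun.round(4))
    for y in((-.073,0,.073) if n=="three" else(-.0365,.0365)): print(y,(f.x[:2]+R(f.x[2])@[0,y]).round(4))
E
```

```text
rose top [ 0.65940343 -0.21973786  0.055     ]
jar_rose top 0.78 348 [ 0.6618 -0.2189]
jar_rose scene 0.65 754 [ 0.5151 -0.5312]
jar_rose scene 0.63 598 [ 0.6602 -0.22  ]
jar_blue top 0.53 338 [ 0.443  -0.0672]
jar_blue scene 0.71 419 [ 0.677  -0.0811]
jar_yellow top 0.57 361 [0.4356 0.0731]
jar_yellow scene 0.71 376 [0.4331 0.0737]
tin_gold top 0.83 348 [ 0.6735 -0.0682]
tin_gold scene 0.78 386 [ 0.6722 -0.07  ]
tin_silver top 0.63 373 [0.6745 0.0789]
tin_silver scene 0.6 308 [0.6738 0.0756]
tin_black top 0.89 361 [0.6705 0.2076]
tin_black scene 0.82 310 [0.6702 0.2054]
resin_bottle top 0.8 207 [ 0.555  -0.0053]
resin_bottle scene 0.77 322 [ 0.5528 -0.0046]
three [0.4877 0.2941 0.0015] deg 0.0867729720772133 [ 0.0001 -0.0001  0.0007  0.0007 -0.001  -0.0009  0.0002  0.0003]
-0.073 [0.4878 0.2211]
0 [0.4877 0.2941]
0.073 [0.4876 0.3671]
two [ 0.4919 -0.2926  0.1263] deg 7.236936216053936 [-0.     -0.001   0.0003  0.0012 -0.0006 -0.0003  0.0003  0.0001]
-0.0365 [ 0.4965 -0.3288]
0.0365 [ 0.4873 -0.2564]
```

Rose candidates in the top picture are (330,163), with a rose window on the mat, and (466,222), with a green window and mixed beads. The enlarged crops confirm (330,163) is the rose jar and the other is the green look-alike. The three-compartment lilac box is at about (114,242) and the white one at about (362,236).

```bash
python3 -m inch '[[[0,0,0,-0.15,100],[0,0,0,-0.15,100],[0,0,0,-0.15,100],[0,0,0,-0.15,100],[0,0,0,-0.15,100],[0,0,0,-0.15,100],[0,0,0,-0.15,100],[0,0,0,-0.15,100],[0,0,0,-0.027,100],[0,0,0,0,100],[0,0,0,0,100]]]' 40
cat > d.py <<'E'
import sys
from h import *
s=robot.get_state();R=np.array(s["ee_rot"]);print("t",s["t"],"pos",s["position"].round(4) if hasattr(s["position"],"round") else s["position"],"yaw",np.degrees(np.arctan2(R[1,0],R[0,0])).round(2),"open",round(s["opening"],3),"grip",s["grip_force"])
if len(sys.argv)>3: print("tool d",(R.T@(np.array([float(v) for v in sys.argv[1:4]])-s["position"])).round(4))
E
python3 d.py .661 -.2195 .2
```

```text
t: 3.3
position: [0.2275, -0.6355, 0.2007]
ee_rot: [[0.003, 1.0, -0.0], [1.0, -0.003, -0.0], [-0.0, -0.0, -1.0]]
contact_force: [0.3, -0.5, 0.3]
opening: 0.999
grip_force: 0.0
t 3.3 pos [ 0.2275 -0.6355  0.2007] yaw 89.8 open 0.999 grip 0.0
tool d [0.4175 0.432  0.0007]
```

```bash
python3 -m inch '[[[0.035,0.036,0,0,100],[0.035,0.036,0,0,100],[0.035,0.036,0,0,100],[0.035,0.036,0,0,100],[0.035,0.036,0,0,100],[0.035,0.036,0,0,100],[0.035,0.036,0,0,100],[0.035,0.036,0,0,100],[0.035,0.036,0,0,100],[0.035,0.036,0,0,100],[0.035,0.036,0,0,100],[0.032,0.036,0,0,100],[0,0,0,0,100],[0,0,0,0,100]]]'; python3 d.py .661 -.2195 .018
python3 - <<'E'
from h import *
cv2.imwrite("pics/w1.png",robot.read_camera("wrist")["pixels"])
E
```

```text
t: 4.7
position: [0.6583, -0.2193, 0.2002]
ee_rot: [[0.0, 1.0, -0.001], [1.0, -0.0, 0.0], [0.0, -0.001, -1.0]]
contact_force: [-0.5, -0.4, -0.1]
opening: 1.0
grip_force: 0.0
t 4.7 pos [ 0.6583 -0.2193  0.2002] yaw 89.98 open 1.0 grip 0.0
tool d [-0.0002  0.0029  0.1822]
```

View pics/w1.png

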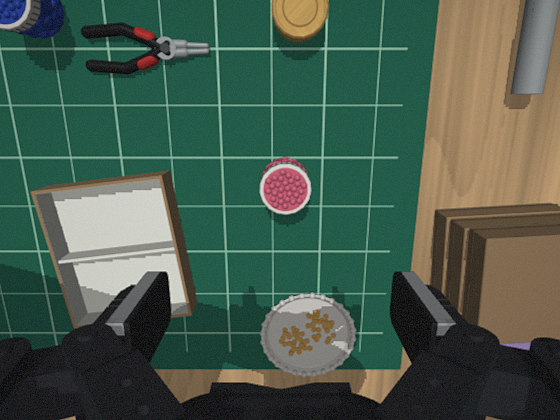

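The wrist picture shows the rose jar centred between the fingers at (286,190), with the white box at lower left.

```bash
python3 -m inch '[[[0,0.001,0.045,0,100],[0,0.001,0.045,0,100],[0,0.001,0.045,0,100],[0,0,0.025,0,100],[0,0,0.018,0,100],[0,0,0,0,100],[0,0,0,0,100],[0,0,0,0,40],[0,0,0,0,40],[0,0,0,0,30],[0,0,0,0,30],[0,0,0,0,30],[0,0,0,0,30]]]' 30; python3 d.py .4878 .2211 .12
```

```text
t: 6.05
position: [0.6614, -0.2203, 0.0243]
ee_rot: [[-0.0, 1.0, 0.001], [1.0, 0.0, -0.001], [-0.001, 0.001, -1.0]]
contact_force: [-3.7, 1.0, 9.8]
opening: 0.303
grip_force: 4.9
t 6.05 pos [ 0.6614 -0.2203  0.0243] yaw 90.0 open 0.303 grip 4.894148982712068
tool d [ 0.4414 -0.1734 -0.0963]
```

```bash
python3 - <<'E'
from h import *
cv2.imwrite("pics/w2.png",np.hstack([cv2.resize(robot.read_camera("wrist")["pixels"],(400,300)),cv2.resize(robot.read_camera("scene")["pixels"][120:330,180:460],(400,300))]))
E
python3 d.py
```

```text
t 6.15 pos [ 0.6614 -0.2204  0.0243] yaw 90.0 open 0.302 grip 4.889274505258072
```

View pics/w2.png

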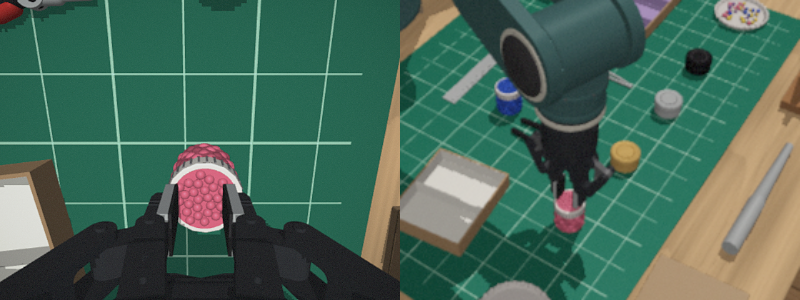

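Run:
```python
from m import *
p=robot.read_camera("wrist");s=robot.get_state()["position"]
f=400/560
for z in(.003,.0243,.035,.055): print(z,(proj(p,np.array([s[0],s[1],z]))*f).round(1))
print("jar rim at .055 if at tcp:",[(proj(p,np.array([s[0]+a,s[1]+b,.055]))*f).round() for a,b in((.023,0),(-.023,0),(0,.023),(0,-.023))])
```

```text
0.003 [199.8 169.7]
0.0243 [199.8 180.2]
0.035 [199.8 186.4]
0.055 [199.8 200.2]
jar rim at .055 if at tcp: [array([239., 200.]), array([161., 200.]), array([200., 163.]), array([200., 234.])]
```

```bash
python3 -m inch '[[[0,0,0,0,20],[0,0,0,0,20],[0,0,0,0,20],[0,0,0,0,20]]]' 30
python3 - <<'E'
from h import *
cv2.imwrite("pics/w3.png",cv2.resize(robot.read_camera("wrist")["pixels"][180:390,140:420],(800,600)))
E
```

```text
t: 6.6
position: [0.661, -0.2205, 0.0247]
ee_rot: [[-0.0, 1.0, 0.001], [1.0, 0.0, -0.001], [-0.001, 0.001, -1.0]]
contact_force: [-8.6, 1.2, 14.2]
opening: 0.201
grip_force: 7.4
```

View pics/w3.png

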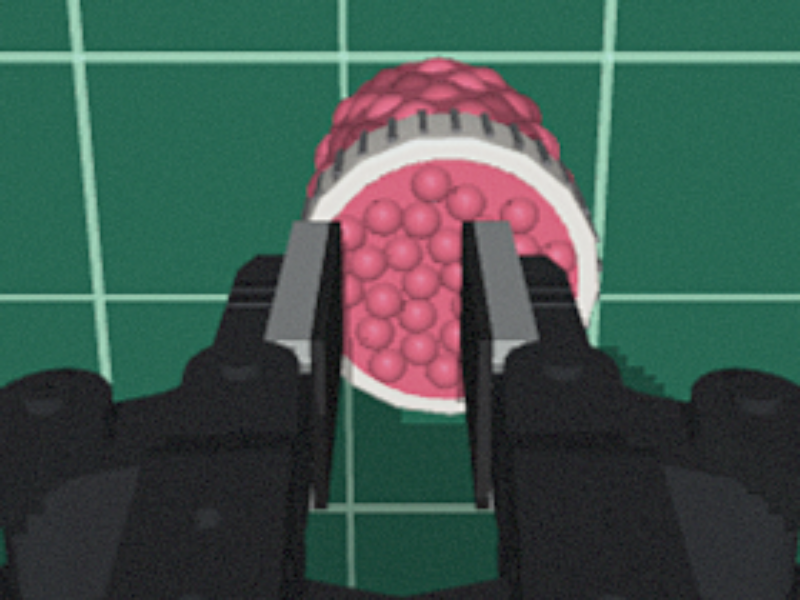

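Run:
```python
from m import *
p=robot.read_camera("wrist");s=robot.get_state()["position"]
for z in(.017,.025,.035,.045,.055,.065,.08):print(z,[((proj(p,np.array([s[0]+a,s[1]+b,z]))-[140,180])*800/280).round().tolist() for a in(.0085,-.0085) for b in(.011,-.011)])
t=robot.read_camera("top");r=robot.trace(p,"jar_rose_center");print([(x["conf"],locate(p,"jar_rose",x["mask"])) for x in r])
```

```text
0.017 [[447.0, 133.0], [445.0, 246.0], [352.0, 133.0], [353.0, 246.0]]
0.025 [[449.0, 147.0], [447.0, 265.0], [350.0, 147.0], [351.0, 265.0]]
0.035 [[452.0, 168.0], [450.0, 291.0], [347.0, 168.0], [349.0, 291.0]]
0.045 [[455.0, 190.0], [453.0, 320.0], [344.0, 190.0], [346.0, 319.0]]
0.055 [[458.0, 216.0], [456.0, 352.0], [340.0, 216.0], [343.0, 352.0]]
0.065 [[462.0, 245.0], [459.0, 388.0], [337.0, 245.0], [339.0, 388.0]]
0.08 [[469.0, 296.0], [466.0, 453.0], [330.0, 296.0], [332.0, 452.0]]
[(0.65, array([ 0.66693481, -0.2151784 ]))]
```

Run:
```python
from m import *
p=robot.read_camera("scene");s=robot.get_state()["position"];o=np.array([240,190])
for z in(.003,.017,.0247,.055,.09):print(z,((proj(p,np.array([s[0],s[1],z]))-o)*6).round())
cv2.imwrite("pics/s3.png",cv2.resize(p["pixels"][190:290,240:360],None,fx=6,fy=6,interpolation=2))
```

```text
0.003 [344. 506.]
0.017 [345. 482.]
0.0247 [345. 469.]
0.055 [346. 416.]
0.09 [347. 351.]
```

View pics/s3.png

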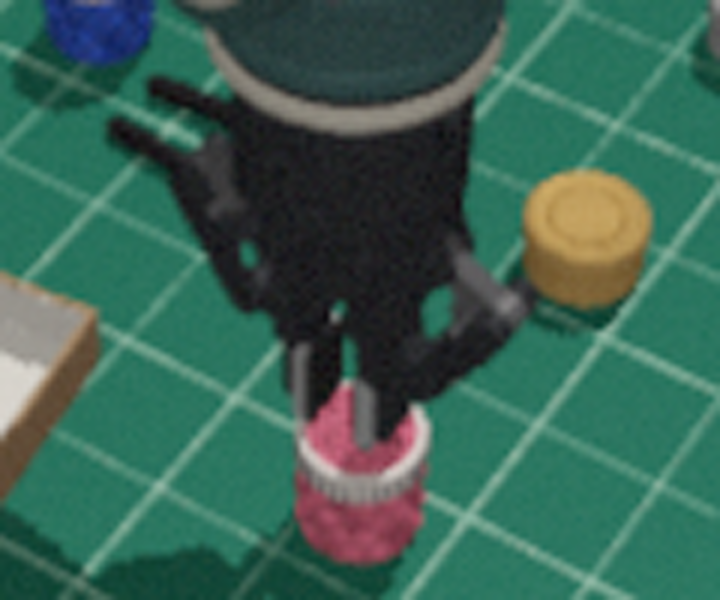

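```bash
python3 -m inch '[[[0,0,-0.02,0,20],[0,0,-0.03,0,60],[0,0,-0.03,0,100],[0,0,-0.03,0,100],[0,0,0,0,100],[0,0,0,0,100],[0,0,0,0,100]]]'
python3 - <<'E'
from m import *
p=robot.read_camera("wrist");t=robot.read_camera("top");s=robot.get_state()["position"]
for n,c in(("w",p),("t",t)):
  for x in robot.trace(c,"jar_rose_center"): print(n,x["conf"],locate(c,"jar_rose",x["mask"]),np.ptp(np.nonzero(x["mask"]),axis=1))
im=p["pixels"].copy();r=D["jar_rose"][0]
for z in(.003,.055): 
  cv2.polylines(im,[np.array([proj(p,np.array([.663+r*np.cos(a),-.2195+r*np.sin(a),z])) for a in np.arange(0,6.3,.2)]).astype(np.int32)],True,(0,255,255),1)
for dz in(-.008,0,.03,.06):
  for a in(-.0425,.0425):cv2.circle(im,proj(p,s+[a,0,dz]).astype(int).tolist(),3,(0,0,255) if dz<=0 else(255,0,0),-1)
cv2.imwrite("pics/w4.png",im);print(s)
E
```

```text
t: 7.55
position: [0.6604, -0.2199, 0.1315]
ee_rot: [[-0.0, 1.0, -0.001], [1.0, 0.0, 0.001], [0.001, -0.001, -1.0]]
contact_force: [0.6, -0.1, 0.3]
opening: 1.002
grip_force: 0.0
w 0.76 [ 0.66792899 -0.21982559] [72 65]
t 0.92 [ 0.51530247 -0.52688249] [19 26]
t 0.48 [ 0.66767447 -0.21069109] [18 11]
[ 0.66041057 -0.21992774  0.13128719]
```

View pics/w4.png

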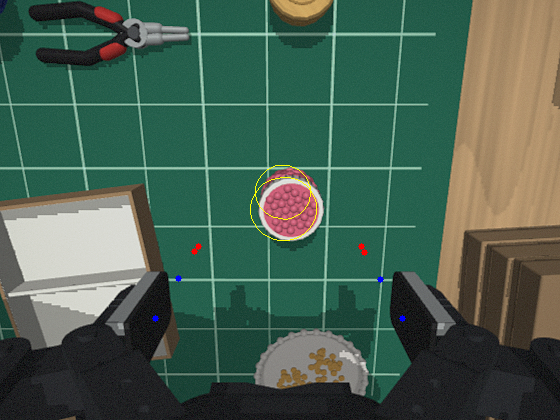

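The yellow overlay shows that the jar agrees with the camera model, with its lid at (291,208). The open fingertips at (168,275) and (393,275) sit about 40 mm further back than the stated TCP, so the first grasp closed on top of the lid. I'll correct for this by commanding z about 38 mm lower.

```bash
python3 -m inch '[[[0,0.0055,0.04,0,100],[0,0,0.04,0,100],[0,0,0.03,0,100],[0,0,0.02,0,100],[0,0,0.013,0,100],[0,0,0.01,0,100],[0,0,0,0,100],[0,0,0,0,40],[0,0,0,0,40],[0,0,0,0,30],[0,0,0,0,30],[0,0,0,0,30],[0,0,0,0,30]]]' 30; python3 d.py .4878 .2211 .1
```

```text
t: 9.05
position: [0.6669, -0.2203, -0.0191]
ee_rot: [[-0.0, 1.0, 0.001], [1.0, 0.0, -0.001], [-0.001, 0.001, -1.0]]
contact_force: [-0.6, 0.7, 5.3]
opening: 0.519
grip_force: 29.9
t 9.05 pos [ 0.6669 -0.2203 -0.0191] yaw 90.0 open 0.519 grip 29.90917593240738
tool d [ 0.4413 -0.1789 -0.1196]
```

```bash
python3 -m inch '[[[0,0,-0.02,0,30],[0,0,-0.04,0,30],[0,0,-0.04,0,30],[0.02,-0.008,0,0,30],[0.04,-0.0165,0,0,30],[0.04,-0.0165,0,0,30],[0.04,-0.0165,0,0,30],[0.04,-0.0165,0,0,30],[0.04,-0.0165,0,0,30],[0.04,-0.0165,0,0,30],[0.04,-0.0165,0,0,30],[0.04,-0.0165,0,0,30],[0.04,-0.0165,0,0,30],[0.04,-0.0165,0,0,30],[0.02,-0.007,0,0,30],[0,0,0,0,30],[0,0,0,0,30]]]'; python3 d.py .4878 .2211 -.016
```

```text
t: 10.75
position: [0.4863, 0.22, 0.0799]
ee_rot: [[-0.001, 1.0, 0.0], [1.0, 0.001, -0.0], [-0.0, 0.0, -1.0]]
contact_force: [0.2, -0.5, -0.1]
opening: 0.517
grip_force: 30.9
t 10.75 pos [0.4863 0.22   0.0799] yaw 90.07 open 0.517 grip 30.869012475013733
tool d [0.0011 0.0014 0.0959]
```

```bash
python3 -m inch '[[[0.001,0.001,0.03,0,30],[0,0,0.03,0,30],[0,0,0.02,0,30],[0,0,0.01,0,30],[0,0,0.005,0,30],[0,0,0,0,30],[0,0,0,0,30]]]'
python3 - <<'E'
from m import *
t=robot.read_camera("scene");w=robot.read_camera("wrist")
cv2.imwrite("pics/p1.png",np.hstack([cv2.resize(t["pixels"][70:220,260:460],(400,300)),cv2.resize(w["pixels"],(400,300))]))
E
```

```text
t: 11.45
position: [0.488, 0.2209, -0.0142]
ee_rot: [[0.0, 1.0, 0.001], [1.0, -0.0, 0.0], [0.0, 0.001, -1.0]]
contact_force: [0.8, -0.1, -0.7]
opening: 0.518
grip_force: 31.0
```

View pics/p1.png

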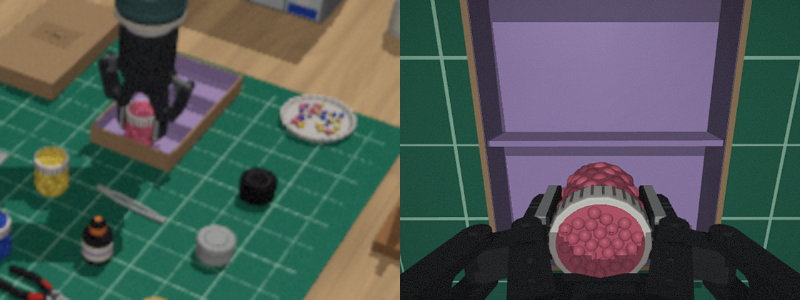

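The rose jar is held upright and centred in the first lilac compartment (the wrist half shows it at (600,235)). The force shows it isn't on the floor yet.

```bash
python3 -m inch '[[[0,0,0.002,0,30],[0,0,0,0,30],[0,0,0,0,30]]]'
```

```text
t: 11.85
position: [0.488, 0.2212, -0.0161]
ee_rot: [[-0.0, 1.0, 0.002], [1.0, 0.0, 0.001], [0.001, 0.002, -1.0]]
contact_force: [-1.3, -0.5, 7.9]
opening: 0.52
grip_force: 31.1
```

```bash
python3 -m inch '[[[0,0,0,0,72],[0,0,0,0,72],[0,0,0,0,72],[0,0,-0.03,0,72],[0,0,-0.04,0,72],[0,0,-0.04,0,72],[-0.036,0.023,0,0,100],[-0.036,0.023,0,0,100],[-0.036,0.023,0,0,100],[-0.036,0.023,0,0,100],[-0.036,0.023,0,0,100],[-0.036,0.023,0,0,100],[-0.036,0.023,0,0,100],[-0.037,0.024,0,0,100],[0,0,0,0,100],[0,0,0,0,100]]]'
python3 - <<'E'
from m import *
p=robot.read_camera("wrist");t=robot.read_camera("top")
for c,q in((p,"tin_gold"),(t,"jar_rose")):
  for x in robot.trace(c,q+"_center"): print(q,x["conf"],locate(c,q,x["mask"],.006 if q=="jar_rose" else .003))
E
python3 d.py .673 -.069 -.026
```

```text
t: 13.45
position: [0.6723, -0.0687, 0.092]
ee_rot: [[0.001, 1.0, -0.001], [1.0, -0.001, 0.0], [0.0, -0.001, -1.0]]
contact_force: [-0.1, 0.8, 0.0]
opening: 0.999
grip_force: 0.0
tin_gold 0.91 [ 0.67491868 -0.0705575 ]
jar_rose 0.72 [ 0.51502038 -0.52574593]
jar_rose 0.63 [0.48582925 0.22214818]
t 13.65 pos [ 0.672  -0.067   0.0929] yaw 90.07 open 1.002 grip 0.0
tool d [-0.002   0.001   0.1189]
```

```bash
python3 -m inch '[[[-0.002,0.002,0.04,0,100],[0,0,0.035,0,100],[0,0,0.025,0,100],[0,0,0.012,0,100],[0,0,0.006,0,100],[0,0,0,0,100],[0,0,0,0,40],[0,0,0,0,40],[0,0,0,0,30],[0,0,0,0,30],[0,0,0,0,30],[0,0,0,0,30]]]' 30; python3 d.py .4877 .2941 .08
```

```text
t: 14.85
position: [0.675, -0.0702, -0.0239]
ee_rot: [[0.0, 1.0, 0.002], [1.0, -0.0, -0.0], [-0.0, 0.002, -1.0]]
contact_force: [-1.0, 1.5, 6.3]
opening: 0.551
grip_force: 30.6
t 14.85 pos [ 0.675  -0.0702 -0.0239] yaw 90.0 open 0.551 grip 30.64116610446945
tool d [ 0.3643 -0.1871 -0.1043]
```

```bash
python3 -m inch '[[[0,0,-0.03,0,30],[0,0,-0.04,0,30],[0,0,-0.04,0,30],[0.036,-0.0187,0,0,30],[0.036,-0.0187,0,0,30],[0.036,-0.0187,0,0,30],[0.036,-0.0187,0,0,30],[0.036,-0.0187,0,0,30],[0.036,-0.0187,0,0,30],[0.036,-0.0187,0,0,30],[0.036,-0.0187,0,0,30],[0.036,-0.0187,0,0,30],[0.036,-0.0187,0,0,30],[0.004,0,0,0,30],[0,0,0,0,30],[0,0,0,0,30]]]'; python3 d.py .4877 .2941 -.021
```

```text
t: 16.45
position: [0.4877, 0.2933, 0.0849]
ee_rot: [[0.0, 1.0, 0.0], [1.0, -0.0, -0.0], [-0.0, 0.0, -1.0]]
contact_force: [0.0, -0.5, -0.9]
opening: 0.551
grip_force: 31.4
t 16.45 pos [0.4877 0.2933 0.0849] yaw 89.99 open 0.551 grip 31.388330433983356
tool d [ 8.000e-04 -1.000e-04  1.059e-01]
```

```bash
python3 -m inch '[[[0.001,0,0.04,0,30],[0,0,0.03,0,30],[0,0,0.02,0,30],[0,0,0.01,0,30],[0,0,0.003,0,30],[0,0,0.002,0,30],[0,0,0,0,30],[0,0,0,0,30]]]'
```

```text
t: 17.25
position: [0.4879, 0.2951, -0.0193]
ee_rot: [[0.0, 1.0, 0.001], [1.0, -0.0, 0.001], [0.001, 0.001, -1.0]]
contact_force: [0.1, -0.2, -0.0]
opening: 0.55
grip_force: 31.4
```

```bash
python3 -m inch '[[[0,0,0.002,0,30],[0,0,0,0,30],[0,0,0,0,30],[0,0,0,0,72],[0,0,0,0,72],[0,0,0,0,72],[0,0,-0.03,0,72],[0,0,-0.04,0,72],[0,0,-0.045,0,72],[-0.037,0.008,0,0,100],[-0.037,0.008,0,0,100],[-0.037,0.008,0,0,100],[-0.037,0.008,0,0,100],[-0.037,0.008,0,0,100],[-0.037,0.008,0,0,100],[-0.037,0.008,0,0,100],[-0.040,0.010,0,0,100],[0,0,0,0,100],[0,0,0,0,100]]]'
python3 - <<'E'
from m import *
p=robot.read_camera("wrist");t=robot.read_camera("top")
for c,q,z in((p,"resin_bottle",.003),(t,"tin_gold",.006)):
  for x in robot.trace(c,q+"_center"): print(q,x["conf"],locate(c,q,x["mask"],z))
E
python3 d.py .554 -.005 -.021
```

```text
t: 19.15
position: [0.5533, -0.0047, 0.0925]
ee_rot: [[0.002, 1.0, -0.0], [1.0, -0.002, 0.0], [0.0, -0.0, -1.0]]
contact_force: [-0.3, -0.2, -0.0]
opening: 0.996
grip_force: 0.0
resin_bottle 0.57 [ 0.55720364 -0.00575749]
resin_bottle 0.45 [0.67396943 0.07667504]
tin_gold 0.63 [0.48676915 0.29624743]
t 19.35 pos [ 0.5532 -0.0032  0.0927] yaw 90.07 open 0.998 grip 0.0
tool d [-0.0019  0.0008  0.1137]
```

```bash
python3 -m inch '[[[-0.002,0.002,0.04,0,100],[0,0,0.035,0,100],[0,0,0.025,0,100],[0,0,0.012,0,100],[0,0,0.005,0,100],[0,0,0,0,100],[0,0,0,0,40],[0,0,0,0,40],[0,0,0,0,25],[0,0,0,0,25],[0,0,0,0,25],[0,0,0,0,25]]]' 30; python3 d.py .4876 .3671 .1
```

```text
t: 20.55
position: [0.5557, -0.0061, -0.0234]
ee_rot: [[0.0, 1.0, 0.001], [1.0, -0.0, -0.0], [-0.0, 0.001, -1.0]]
contact_force: [-1.5, 0.3, 4.6]
opening: 0.435
grip_force: 29.9
t 20.55 pos [ 0.5557 -0.0061 -0.0234] yaw 90.0 open 0.435 grip 29.94823724962771
tool d [ 0.3732 -0.068  -0.1235]
```

```bash
python3 -m inch '[[[0,0,-0.035,0,25],[0,0,-0.045,0,25],[0,0,-0.045,0,25],[0.037,-0.007,0,0,25],[0.037,-0.007,0,0,25],[0.037,-0.007,0,0,25],[0.037,-0.007,0,0,25],[0.037,-0.007,0,0,25],[0.037,-0.007,0,0,25],[0.037,-0.007,0,0,25],[0.037,-0.007,0,0,25],[0.037,-0.007,0,0,25],[0.04,-0.005,0,0,25],[0,0,0,0,25],[0,0,0,0,25]]]'; python3 d.py .4876 .3671 -.0204
```

```text
t: 22.05
position: [0.487, 0.3673, 0.1005]
ee_rot: [[-0.001, 1.0, -0.0], [1.0, 0.001, -0.0], [-0.0, -0.0, -1.0]]
contact_force: [-0.1, 0.2, -1.2]
opening: 0.432
grip_force: 30.6
t 22.05 pos [0.487  0.3673 0.1005] yaw 90.08 open 0.432 grip 30.559023111127317
tool d [-0.0002  0.0006  0.1209]
```

Lowering needs about 0.121 m in total. I'll use the same approach and then head for the silver tin at (.674,.077).

```bash
python3 -m inch '[[[0,0,0.04,0,25],[0,0,0.04,0,25],[0,0,0.025,0,25],[0,0,0.01,0,25],[0,0,0.003,0,25],[0,0,0.002,0,25],[0,0,0,0,25],[0,0,0,0,25]]]'
```

```text
t: 22.85
position: [0.4879, 0.3672, -0.018]
ee_rot: [[0.0, 1.0, 0.001], [1.0, -0.0, 0.001], [0.001, 0.001, -1.0]]
contact_force: [-0.2, 0.1, -1.4]
opening: 0.436
grip_force: 30.5
```

```bash
python3 -m inch '[[[0,0,0.002,0,25],[0,0,0.001,0,25],[0,0,0,0,25],[0,0,0,0,25],[0,0,0,0,68],[0,0,0,0,68],[0,0,0,0,68],[0,0,-0.03,0,68],[0,0,-0.045,0,68],[0,0,-0.045,0,68],[-0.036,0.023,0,0,100],[-0.036,0.023,0,0,100],[-0.036,0.023,0,0,100],[-0.036,0.023,0,0,100],[-0.036,0.023,0,0,100],[-0.036,0.023,0,0,100],[-0.036,0.023,0,0,100],[-0.038,0.025,0,0,100],[0,0,0,0,100],[0,0,0,0,100]]]'
python3 - <<'E'
from m import *
p=robot.read_camera("wrist");t=robot.read_camera("top")
for c,q,z in((p,"tin_silver",.003),(t,"resin_bottle",.006)):
  for x in robot.trace(c,q+"_center"): print(q,x["conf"],locate(c,q,x["mask"],z))
E
python3 d.py .674 .077 -.026
```

```text
t: 24.85
position: [0.6735, 0.076, 0.0971]
ee_rot: [[0.002, 1.0, -0.001], [1.0, -0.002, 0.0], [0.0, -0.001, -1.0]]
contact_force: [0.7, 1.2, -0.1]
opening: 0.997
grip_force: 0.0
tin_silver 0.65 [0.67709099 0.07632588]
resin_bottle 0.71 [0.4858061  0.36854099]
t 25.05 pos [0.6729 0.0779 0.0978] yaw 90.07 open 0.995 grip 0.0
tool d [-0.0009  0.0011  0.1238]
```

```bash
python3 -m inch '[[[-0.001,0.003,0.045,0,100],[0,0,0.035,0,100],[0,0,0.025,0,100],[0,0,0.012,0,100],[0,0,0.006,0,100],[0,0,0,0,100],[0,0,0,0,40],[0,0,0,0,40],[0,0,0,0,30],[0,0,0,0,30],[0,0,0,0,30],[0,0,0,0,30]]]' 30; python3 d.py .4873 -.2564 .08
```

```text
t: 26.25
position: [0.677, 0.0759, -0.0238]
ee_rot: [[0.0, 1.0, 0.002], [1.0, -0.0, 0.0], [0.0, 0.002, -1.0]]
contact_force: [-0.9, -0.5, 5.6]
opening: 0.553
grip_force: 30.7
t 26.25 pos [ 0.677   0.0759 -0.0238] yaw 90.0 open 0.553 grip 30.725964296143502
tool d [-0.3323 -0.1895 -0.1042]
```

```bash
python3 -m inch '[[[0,0,-0.03,0,30],[0,0,-0.04,0,30],[0,0,-0.04,0,30],[-0.04,-0.018,0,0,30],[-0.04,-0.018,0,0,30],[-0.04,-0.018,0,0,30],[-0.04,-0.018,0,0,30],[-0.04,-0.018,0,0,30],[-0.04,-0.018,0,0,30],[-0.04,-0.018,0,0,30],[-0.04,-0.018,0,0,30],[-0.04,-0.018,0,0,30],[-0.045,-0.018,0,0,30],[0,0,0,-0.126,30],[0,0,0,0,30],[0,0,0,0,30]]]'; python3 d.py .4965 -.3288 -.021
```

```text
t: 27.85
position: [0.4965, -0.3288, 0.085]
ee_rot: [[-0.123, 0.992, 0.0], [0.992, 0.123, -0.0], [-0.0, 0.0, -1.0]]
contact_force: [-0.0, 0.4, -0.2]
opening: 0.547
grip_force: 31.3
t 27.85 pos [ 0.4965 -0.3288  0.085 ] yaw 97.04 open 0.547 grip 31.26206774963066
tool d [-0.00e+00 -1.00e-04  1.06e-01]
```

```bash
python3 -m inch '[[[0,0,0.04,0,30],[0,0,0.03,0,30],[0,0,0.02,0,30],[0,0,0.01,0,30],[0,0,0.004,0,30],[0,0,0.001,0,30],[0,0,0,0,30],[0,0,0,0,30]]]'
```

```text
t: 28.65
position: [0.4969, -0.3294, -0.0192]
ee_rot: [[-0.125, 0.992, 0.001], [0.992, 0.125, -0.001], [-0.001, 0.001, -1.0]]
contact_force: [-0.2, 0.5, -0.2]
opening: 0.551
grip_force: 31.3
```

```bash
python3 -m inch '[[[0,0,0.002,0,30],[0,0,0,0,30],[0,0,0,0,30],[0,0,0,0,72],[0,0,0,0,72],[0,0,0,0,72],[0,0,-0.03,0,72],[0,0,-0.04,0,72],[0,0,-0.045,0,72],[0,0,0,0.126,100],[0.037,-0.0075,0,0,100],[0.037,-0.0075,0,0,100],[0.037,-0.0075,0,0,100],[0.037,-0.0075,0,0,100],[0.037,-0.0075,0,0,100],[0.037,-0.0075,0,0,100],[0.04,-0.008,0,0,100],[0,0,0,0,100],[0,0,0,0,100]]]'
python3 - <<'E'
from m import *
p=robot.read_camera("wrist");t=robot.read_camera("top")
for c,q,z in((p,"jar_blue",.003),(t,"tin_silver",.006)):
  for x in robot.trace(c,q+"_center"): print(q,x["conf"],locate(c,q,x["mask"],z))
E
python3 d.py .443 -.067 -.022
```

```text
t: 30.55
position: [0.4434, -0.0666, 0.0929]
ee_rot: [[-0.002, 1.0, 0.001], [1.0, 0.002, -0.0], [-0.0, 0.001, -1.0]]
contact_force: [0.8, -0.2, -0.5]
opening: 1.0
grip_force: 0.0
jar_blue 0.95 [ 0.44434431 -0.0681982 ]
tin_silver 0.93 [ 0.49640638 -0.32884266]
t 30.75 pos [ 0.4435 -0.0679  0.0926] yaw 89.93 open 1.0 grip 0.0
tool d [ 0.0009 -0.0004  0.1146]
```

```bash
python3 -m inch '[[[0,0.001,0.04,0,100],[0,0,0.035,0,100],[0,0,0.025,0,100],[0,0,0.01,0,100],[0,0,0.003,0,100],[0,0,0,0,100],[0,0,0,0,40],[0,0,0,0,40],[0,0,0,0,30],[0,0,0,0,30],[0,0,0,0,30],[0,0,0,0,30]]]' 30; python3 d.py .4873 -.2564 .09
```

```text
t: 31.95
position: [0.4449, -0.0672, -0.0194]
ee_rot: [[-0.0, 1.0, 0.001], [1.0, 0.0, -0.0], [-0.0, 0.001, -1.0]]
contact_force: [-1.8, -0.4, 7.2]
opening: 0.518
grip_force: 29.7
t 31.95 pos [ 0.4449 -0.0672 -0.0194] yaw 90.01 open 0.518 grip 29.733149707317352
tool d [-0.1892  0.0425 -0.1093]
```

```bash
python3 -m inch '[[[0,0,-0.03,0,30],[0,0,-0.04,0,30],[0,0,-0.04,0,30],[-0.038,0.0085,0,0,30],[-0.038,0.0085,0,0,30],[-0.038,0.0085,0,0,30],[-0.038,0.0085,0,0,30],[-0.037,0.0085,0,0,30],[0,0,0,-0.126,30],[0,0,0,0,30],[0,0,0,0,30]]]'; python3 d.py .4873 -.2564 -.0164
```

```text
t: 33.05
position: [0.4868, -0.2558, 0.0897]
ee_rot: [[-0.123, 0.992, -0.0], [0.992, 0.123, 0.0], [0.0, -0.0, -1.0]]
contact_force: [0.5, 0.0, -0.3]
opening: 0.515
grip_force: 30.9
t 33.05 pos [ 0.4868 -0.2558  0.0897] yaw 97.04 open 0.515 grip 30.929365754127502
tool d [-0.0007  0.0005  0.1061]
```

```bash
python3 -m inch '[[[0,0,0.04,0,30],[0,0,0.03,0,30],[0,0,0.02,0,30],[0,0,0.01,0,30],[0,0,0.004,0,30],[0,0,0,0,30],[0,0,0.002,0,30],[0,0,0,0,30],[0,0,0,0,30]]]'
```

```text
t: 33.95
position: [0.4871, -0.2563, -0.0157]
ee_rot: [[-0.126, 0.992, 0.001], [0.992, 0.126, -0.0], [-0.001, 0.001, -1.0]]
contact_force: [0.9, -0.2, -0.8]
opening: 0.521
grip_force: 30.9
```

```bash
python3 -m inch '[[[0,0,0.001,0,30],[0,0,0.001,0,30],[0,0,0,0,30],[0,0,0,0,72],[0,0,0,0,72],[0,0,0,0,72],[0,0,-0.03,0,72],[0,0,-0.045,0,72],[0,0,-0.045,0,100],[0.04,0,-0.03,0,100],[0.04,0,0,0,100],[0.04,0,0,0,100],[0,0,0,0,100],[0,0,0,0,100]]]'
python3 - <<'E'
from m import *
t=robot.read_camera("top");s=robot.read_camera("scene")
for c in(t,s):
 for q in D:
  z=.003 if q in("jar_yellow","tin_black") else .006
  for x in robot.trace(c,q+"_center"): print(c["shot"],q,round(x["conf"],2),locate(c,q,x["mask"],z).round(4))
cv2.imwrite("pics/fin.png",np.hstack([cv2.resize(t["pixels"],(400,300)),cv2.resize(s["pixels"][80:320,140:460],(400,300))]))
E
```

```text
t: 35.35
position: [0.4718, -0.1366, 0.1318]
ee_rot: [[-0.127, 0.992, 0.0], [0.992, 0.127, -0.0], [-0.0, 0.0, -1.0]]
contact_force: [-0.1, 0.2, -0.3]
opening: 1.001
grip_force: 0.0
26 jar_rose 0.84 [0.4869 0.2226]
26 jar_rose 0.64 [ 0.5147 -0.5261]
26 jar_yellow 0.85 [0.4365 0.0744]
26 tin_gold 0.66 [0.487  0.2958]
26 tin_silver 0.86 [ 0.4954 -0.3284]
26 tin_black 0.81 [0.6711 0.2078]
26 resin_bottle 0.62 [0.4869 0.2245]
26 resin_bottle 0.57 [0.4858 0.3696]
26 resin_bottle 0.47 [ 0.4947 -0.3266]
27 jar_rose 0.76 [0.4832 0.2286]
27 jar_rose 0.7 [ 0.5166 -0.5319]
27 jar_rose 0.5 [0.4832 0.371 ]
27 jar_blue 0.73 [ 0.4835 -0.2576]
27 jar_yellow 0.56 [0.4336 0.0744]
27 tin_gold 0.73 [0.4836 0.3036]
27 tin_silver 0.72 [ 0.4942 -0.3292]
27 tin_black 0.85 [0.6698 0.2056]
27 tin_black 0.37 [0.4745 0.3911]
27 resin_bottle 0.63 [0.4822 0.3726]
```

View pics/fin.png

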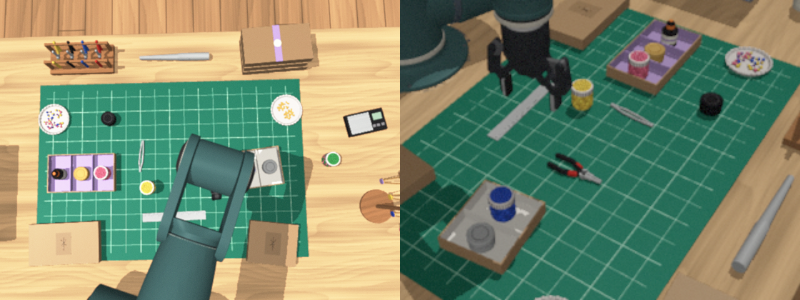

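All five items stand upright in their compartments, the yellow jar and black tin haven't moved, and the gripper is clear.

```bash
python3 -c "
from plant import robot
print(robot.job_done())"
```

```text
the job is handed in; nothing more can be done
None
```

Both kits are packed and the job is handed in at about 35 s of the 104 s allowed; the final pictures show all five items upright in their own compartments and the yellow jar and black tin where they started, but the hand-in returned no verdict.

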